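Seat a spacer in the corner nest of a comparator stand

ROBOT

A 6-joint arm with a two-finger parallel gripper is mounted at the origin on the work surface. World frame = base frame: x ahead of the robot, y to its left, z up, the work surface at z = 0. Lengths are in m, angles in degrees, forces in N, time in s.
With the tool pointing down it reaches from about 0.35 to 0.875 m from the base axis. Payload 4.2 kg.
Tool frame: the origin (TCP) lies between the finger pads; the fingertips stand 11 mm ahead of it and the grasp point (between the pads) lies 8 mm behind it; z points along the fingers, y is the direction in which the jaws open and shut (so a half turn about z gives the same grasp; the last joint's range is limited). The gripper opens to 87 mm and grips with 3 to 60 N. Pads are 19 mm wide; open, the fingers measure 117 mm over their backs; the gripper's body (75 mm by 190 mm) begins 51 mm behind the grasp point.
Start: joints at [-59.152, 22.042, 0.453, 0, -68.411, -14.817], TCP at [0.173, -0.601, 0.212] pointing down, gripper open.
Joint ranges: [-179.83, 179.83], [-69.29, 118.12], [-61.27, 80.66], [-181.25, 117.63], [-171.15, -9.14], [-177.46, 177.46]. Speed limits (degrees/s): [159.86, 159.86, 180, 180, 180, 180].

INTERFACE

Orientations are given as a 3x3 rotation matrix whose columns are the frame's x, y, z axes.
In Python, from station import sense, capture, get_calibration, finish_job, search_frame, cut_out gives the robot as it stands.
- The arm moves only by the tool arm_command, never from a script. Its argument "rows" is a list of rows, each an object with "fingers": the opening in per cent of the stroke, from 0 (shut) to 100 (fully open); "travel": the shift along the tool's x, y, z in cm, a list of three; "roll": the turn about the tool's z in degrees. A call has 1 to 10 rows; each row is the pose to reach, as a shift and turn from the pose commanded when the call began, along the tool's axes at that moment; what a row does not reach only later rows make up. A row lasts 1/10 s, in which the tool goes at most 50 mm and 8.59 degrees, less where a joint would pass 70% of its speed; a pose out of reach is approached as far as the arm can. A call with a gripper value outside its range is refused whole. The fingers move at their own pace and stop on an object; the grip force is fixed at half the most. Time passes only in rows, so rows that repeat a pose let the fingers close. It gives the time, the measured TCP pose, the force and the opening at its end, in the units of the state.
- sense(): the state, without advancing time (a new reading comes with each control period).
- capture(name): name is "scene" or "top" or "wrist"; returns (picture, depth): 384x512x3 uint8, red, green, blue; 384x512 float32, m along the optical axis (not along the pixel's ray), 0 where there is no reading.
- get_calibration(name): a dict with "fov_y" (degrees; the focal length in pixels is half the picture's height over the tangent of half this angle, whatever the lens; pixels are square), "cx", "cy" (the principal point, pixels), "origin" and "attitude" of the camera in the world; the wrist camera has in their place "mount" (4x4, takes a point from camera to tool coordinates, whose origin is the TCP and whose axes are the flange's). Camera axes: x right, y down, z forward; pixel columns grow to the right and rows downward; lengths in m; the calibration is good to about 2 mm. A picture is of the moment at which its call begins: read the wrist's pose just before it. get_calibration takes no time and is no camera call.
- finish_job(): hands the job in, once; it reports no verdict.
Trained networks look in the newest picture that a camera, given by its name, has taken for a name from the list of things; names that differ only in an ending like _2 or _b are one class to them, and where a whole thing is asked for, a point or a joint stands for the part that bears it (a point fixed in the world has none). Each returns a list of dicts, best first, with "p" (0 to 1); they miss things now and then, are a little off and sometimes report something else, mostly with a low value. They report only what shows in the picture. A call takes as long as a camera call. They do not tell look-alikes from the thing itself.
- search_frame(camera, label): "position" ([x, y, z] in m, in world coordinates, good to about 4 mm: the middle of the surface that is visible of it).
- cut_out(camera, label): "mask" (384x512 bool, what is visible of it).
The state is a dict: "time_s": time; "joints": joint angles; "joint_velocities": joint speeds; "effort": joint torques, N m; "tcp_pos": TCP position; "ee_rot": TCP orientation; "wrist_force": force on the tool from outside, world axes, zero at the start; "moment": the same for the moment, N m; "gripper_width": opening from 0.0 (shut) to 1.0 (fully open).
Only numpy, scipy, OpenCV 4.12 (cv2) and the standard library are available. Lean on these libraries where they do the work, as an engineer would, in place of code of your own. Each camera call takes 0.05 s, during which the arm holds its last target. There are 200 camera calls.

TASK

Load the dial-gauge stand: with the fingertips, push the steel spacer that lies on its granite plate up against the long fence while it is still well short of the corner, then keep it against the fence and drag it along into the corner pocket until it touches both fence and end stop, and leave it there. Slide it flat and gently all the way: never grip it or lift it. Don't touch the dial gauge or disturb the other things on the bench.

Things in the scene. Friction and masses are not known exactly. Their poses are not given: they have to be found in the camera images.
- gauge: dial comparator stand, fixed to the bench, placed and turned differently each time: black granite plate 200 (x) by 340 (y) by 30 mm on small feet. Origin: centre of its underside, on the bench; the granite's top is at z = +30 mm. Its +x points to the fence side, away from the robot; its +y runs along the fence, away from the corner pocket
- fence (a point): middle of the fence's inner face, where it meets the granite: x = +60, y = +31.5, z = +30 mm in the gauge's frame; axes as the gauge's. The fence is a straight aluminium bar along y, 16 mm wide, 14 mm high, from y = -96 to +159 mm in the gauge's frame
- pocket (a point): the place of the spacer's origin when it touches both fence and end stop: x = +30, y = -50, z = +30 mm in the gauge's frame; axes as the gauge's. The pocket, 65 mm wide and open to +y, lies between fence, end stop (bar along x, inner face at y = -80, x from -21 to +60) and side guide (short bar along y, inner face x = -5, outer face x = -21, y from -80 to -50). All bars 14 mm high
- column (a point): top of the steel column that carries the dial gauge, 22 mm across: x = +50, y = -142, z = +195 mm in the gauge's frame. Its round foot, 48 mm across, stands on the granite behind the end stop
- indicator: round dial gauge, 58 mm across, on a grey arm clamped to the column, swung aside off the plate, away from the pocket: the dial's centre is 92 mm from the column's axis towards the gauge's +x and -y, 138 mm above the bench; its top is 176 mm up. Delicate, not to be touched. Origin: on the column's axis, 92 mm above the bench
- spacer: plain turned steel spacer, a flat disc 60 mm across, 12 mm thick, with a 16 mm bore, about 0.25 kg, lying loose on the granite between the fence and the plate's front edge, clear of the pocket; slides easily (friction about 0.25) and is free to turn. Origin: centre of its underside, z up; its yaw means nothing
- master: setting master, a stepped steel cylinder 28 mm across and 32 mm high, standing on the granite in the front corner on the pocket's side (25 mm or more from the bars). Origin: centre of its underside. Leave alone
- deep_socket: deep socket, a steel tube 28 mm across and 78 mm high, standing on the bench in front of the plate. Origin: centre of its underside. Leave alone
- short_socket: short socket, 33 mm across and 38 mm high, standing on the bench in front of the plate. Origin: centre of its underside. Leave alone
- bearing: ball bearing, 52 mm across and 15 mm high, lying on the bench in front of the plate. Origin: centre of its underside. Leave alone
- wrench: open-ended wrench 190 mm long, lying on the bench at the left. Leave alone
- screwdriver: screwdriver 220 mm long with a black handle, lying on the bench at the left. Leave alone
- bowl: round steel parts bowl, 124 mm across and 34 mm high, on the bench at the right. Origin: centre of its underside. Leave alone
- bottle: clear water bottle with a blue cap, 66 mm across and 225 mm high, standing on the bench far left. Origin: centre of its underside. Leave alone
Things that resemble listed ones, but are neither listed nor needed, are in the scene too. What is shaped like the spacer but blue is not meant.

How it is judged:
By the outcome, as a careful person would: the job done as asked, in the order asked, and still so for the second after the job is handed in, with the robot touching nothing.
It also fails if it takes over 45 s, if anything falls off the work surface, if the arm or the gripper's body presses on something with over 40 N, if the wrist force passes 120 N, or if a joint passes its speed limit or range.

## Working session

There is one attempt and no reset: what is moved stays moved. The work goes in short steps, Python scripts to look and compute and a tool call to move; the robot and the scene stay as the last step left them, time stands still between calls to the robot, and variables do not carry over. Pictures are saved under pics/ and viewed, about 8 in all and at most 12, crops included, and the job is handed in when it is done.

Besides the shell and the picture viewer there is one more tool, called after ">>>" as name(argument=value, ...) on one line, values as JSON. arm_command: Moves the arm, as the interface text tells. Its arguments: {"type":"object","properties":{"rows":{"type":"array","items":{"type":"object","properties":{"fingers":{"type":"number"},"travel":{"type":"array","items":{"type":"number"}},"roll":{"type":"number"}}}}},"required":["rows"]}

```bash
mkdir -p pics
cat > h.py <<'E'
import numpy as np, cv2
from station import *
def K(n):
    c=get_calibration(n); f=192/np.tan(np.radians(c["fov_y"])/2); return c,f
def pose(n,s=None):
    c,f=K(n)
    if n=="wrist":
        T=np.eye(4);T[:3,:3]=np.array(s["ee_rot"]);T[:3,3]=s["tcp_pos"];return T@np.array(c["mount"])
    T=np.eye(4);T[:3,:3]=np.array(c["attitude"]);T[:3,3]=c["origin"];return T
def cloud(n,d,s=None):
    c,f=K(n);v,u=np.mgrid[:384,:512]
    p=np.stack([(u-c["cx"])/f*d,(v-c["cy"])/f*d,d],-1);T=pose(n,s)
    return p@T[:3,:3].T+T[:3,3]
def save(n,im): cv2.imwrite("pics/"+n+".png",cv2.cvtColor(im,cv2.COLOR_RGB2BGR))
E
python3 - <<'E'
from h import *
s=sense();print(s["time_s"],np.round(s["ee_rot"],3).tolist(),s["tcp_pos"],s["wrist_force"])
for n in("scene","top"):
    print(n,get_calibration(n))
    im,d=capture(n);save(n+"0",im);np.savez(n+"0",im=im,d=d)
    for l in("gauge","fence","spacer","column","indicator","master","deep_socket","short_socket","bearing"):
        print(l,[(np.round(r["position"],3).tolist(),round(r["p"],2)) for r in search_frame(n,l)[:4]])
E
cd pics; python3 -c "
import cv2,numpy as np
a=cv2.imread('scene0.png');b=cv2.imread('top0.png');cv2.imwrite('both.png',cv2.resize(b,(800,600)))"
```

```text
0.0 [[-0.961, -0.276, -0.001], [-0.276, 0.961, 0.002], [0.0, 0.002, -1.0]] [ 0.17246636 -0.60009443  0.21117254] [ 0.42851133 -0.03011608 -0.37760175]
scene {'fov_y': 56.39050671911812, 'cx': 258.2668790724691, 'cy': 193.54245084021133, 'origin': array([0.88931706, 0.52105303, 0.84647959]), 'attitude': array([[-0.79341824,  0.46711947, -0.39023953],
       [ 0.60864026,  0.60183161, -0.51706454],
       [-0.00667243, -0.64776393, -0.7618119 ]])}
gauge [([0.561, 0.028, 0.028], 0.57)]
fence [([0.56, 0.03, 0.033], 0.74), ([0.511, 0.085, 0.043], 0.64), ([0.382, -0.382, 0.019], 0.25)]
spacer [([0.485, 0.263, 0.013], 0.87), ([0.509, 0.082, 0.041], 0.71)]
column [([0.563, 0.027, 0.035], 0.86)]
indicator [([0.647, -0.161, 0.106], 0.74)]
master []
deep_socket [([0.372, 0.163, 0.054], 0.47), ([0.563, 0.03, 0.032], 0.17)]
short_socket [([0.372, 0.052, 0.029], 0.58)]
bearing [([0.394, -0.074, 0.012], 0.46)]
top {'fov_y': 42.33182321576257, 'cx': 259.87984979533485, 'cy': 200.95091152569282, 'origin': array([0.33859177, 0.01815579, 1.84945227]), 'attitude': array([[-0.01849211, -0.99136476,  0.12982275],
       [-0.99973803,  0.02008549,  0.01097487],
       [-0.01348765, -0.12958579, -0.99147648]])}
gauge [([0.54, 0.013, 0.032], 0.9)]
fence [([0.542, 0.019, 0.03], 0.58)]
spacer [([0.72, 0.16, 0.013], 0.76), ([0.507, 0.083, 0.045], 0.68), ([0.544, 0.014, 0.033], 0.66), ([0.481, 0.262, 0.016], 0.55)]
column [([0.544, 0.015, 0.035], 0.78), ([0.39, -0.368, 0.017], 0.54)]
indicator [([0.625, -0.152, 0.106], 0.57)]
master [([0.463, -0.073, 0.064], 0.5)]
deep_socket [([0.368, 0.16, 0.061], 0.52), ([0.428, 0.349, 0.004], 0.32)]
short_socket [([0.373, 0.055, 0.038], 0.51), ([0.544, 0.013, 0.029], 0.5)]
bearing []
```

View pics/both.png

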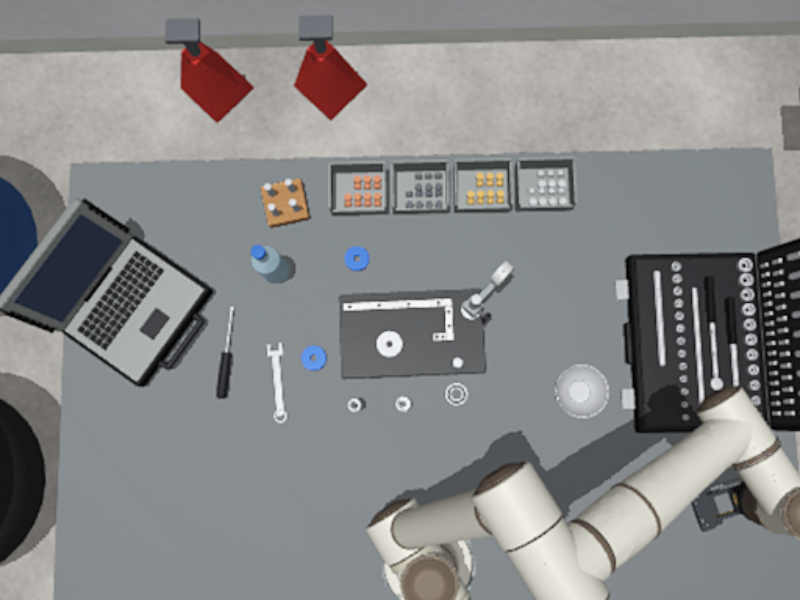

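View pics/scene0.png

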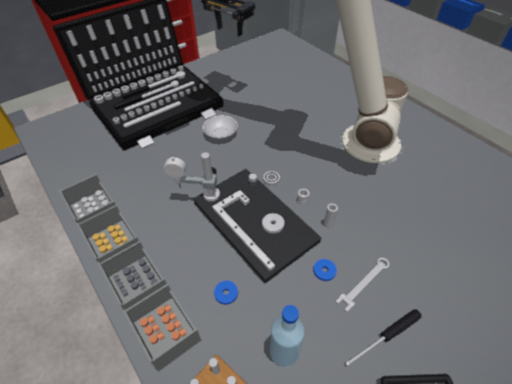

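The top view shows the plate at about px (412,335) of the 800-wide picture. The fence is on its far side, the pocket is at the right end with the gauge beyond it, and the steel spacer is at (389,344). The blue rings are decoys. Next I'll fit the gauge pose.

```bash
cat > fit.py <<'E'
from h import *
def fit(n,P,g0=(0.545,0.014,0.0),verbose=True):
    """P: HxWx3 cloud. least-squares of bar-top points (z .038-.05) to bar outlines via grid refinement"""
    from scipy.optimize import minimize
    from scipy.ndimage import distance_transform_edt as edt
    # model height map 1 mm: bars 44, plate 30 (gauge frame -110..110, -180..180)
    X,Y=np.mgrid[-130:131,-200:201]
    H=np.full(X.shape,0.);H[(abs(X)<=100)&(abs(Y)<=170)]=30
    for a,b,c,e in((60,76,-96,159),(-21,60,-96,-80),(-21,-5,-80,-50)):H[(X>=a)&(X<=b)&(Y>=c)&(Y<=e)]=44
    H=cv2.GaussianBlur(H.astype(np.float32),(5,5),1)
    Q=P.reshape(-1,3);m=(abs(Q[:,0]-g0[0])<.16)&(abs(Q[:,1]-g0[1])<.23)&(Q[:,2]>-.01)&(Q[:,2]<.055);Q=Q[m]
    def cost(v):
        c,s=np.cos(v[2]),np.sin(v[2]);dx=Q[:,0]-v[0];dy=Q[:,1]-v[1]
        gx=(c*dx+s*dy)*1000+130;gy=(-s*dx+c*dy)*1000+200
        h=cv2.remap(H,gy.astype(np.float32),gx.astype(np.float32),cv2.INTER_LINEAR).ravel()
        return np.minimum(abs(h-(Q[:,2]+v[3])*1000),8).mean()
    best=None
    for a in np.radians([-16,-10,-5,0,5,10,16]):
        r=minimize(cost,[g0[0],g0[1],a,0],method="Nelder-Mead",options=dict(initial_simplex=[[g0[0]+i,g0[1]+j,a+k,l] for i,j,k,l in((0,0,0,0),(.02,0,0,0),(0,.02,0,0),(0,0,.08,0),(0,0,0,.003))],maxiter=600,xatol=1e-5,fatol=1e-4))
        if best is None or r.fun<best.fun:best=r
    v=best.x;print(n,"gauge",np.round(v[:2],4),"yaw",round(np.degrees(v[2]),2),"dz",round(v[3],4),"cost",round(best.fun,2),len(Q))
    return v
def togauge(v,p):
    c,s=np.cos(v[2]),np.sin(v[2]);d=np.asarray(p)[...,:2]-v[:2];return np.stack([c*d[...,0]+s*d[...,1],-s*d[...,0]+c*d[...,1]],-1)*1000
def toworld(v,g):
    c,s=np.cos(v[2]),np.sin(v[2]);g=np.asarray(g)/1000;return v[:2]+np.array([c*g[0]-s*g[1],s*g[0]+c*g[1]])
def disc(v,P,guess):
    """spacer centre from its top (z .036-.05) near guess, gauge mm, min enclosing circle"""
    G=togauge(v,P);z=P[...,2]+v[3]
    m=(z>.0375)&(z<.049)&(np.hypot(*(np.moveaxis(G,-1,0)-np.array(guess)[:,None,None]))<45)&(G[...,0]<58.5)
    q=G[m].astype(np.float32);return cv2.minEnclosingCircle(q),m.sum()
E
python3 - <<'E'
from fit import *
for n in("scene","top"):
    z=np.load(n+"0.npz");P=cloud(n,z["d"]);v=fit(n,P)
    sp=togauge(v,[.508,.083]);print(sp,disc(v,P,sp))
    print("master",togauge(v,[.463,-.073]),"sock",togauge(v,[.37,.161]))
E
```

```text
scene gauge [0.5314 0.0269] yaw 1.22 dz 0.0002 cost 1.91 14266
[-22.18314532  56.56365552] (((-23.57640266418457, 54.43418884277344), 30.51922035217285), np.int64(287))
master [-70.50146378 -98.44066732] sock [-158.4874469   137.49039628]
top gauge [0.5345 0.0278] yaw 1.4 dz 0.0012 cost 3.63 9841
[-25.17399447  55.82064723] (((-24.896806716918945, 57.04557800292969), 43.292945861816406), np.int64(162))
master [-73.95873577 -99.0375105 ] sock [-161.23404775  137.15736649]
```

```bash
cat > go.py <<'E'
from fit import *
def go(xyz,ang=None,base=None):
    s=base or sense();R=np.array(s["ee_rot"]);t=R.T@(np.array(xyz)-s["tcp_pos"])*100
    a=np.degrees(np.arctan2(R[1,1],R[0,1]));
    r=None if ang is None else round(-((ang-a+90)%180-90),1)
    print("travel",np.round(t,1).tolist(),"roll",r,"now",np.round(s["tcp_pos"],3),round(a,1),s["time_s"])
E
python3 -c "
from go import *
print(get_calibration('wrist'))
go([.173,-.6,.33]);go([.47,.05,.33],91.2)"
```

```text
{'fov_y': 58.39577824613447, 'cx': 256.101131212999, 'cy': 195.62901139685084, 'mount': array([[ 4.88079863e-04, -9.69709844e-01, -2.44259246e-01,
         6.70441071e-02],
       [ 9.99999855e-01,  5.28407509e-04, -9.95752304e-05,
         5.26384861e-04],
       [ 2.25627501e-04, -2.44259163e-01,  9.69709962e-01,
        -1.72400130e-01],
       [ 0.00000000e+00,  0.00000000e+00,  0.00000000e+00,
         1.00000000e+00]])}
travel [-0.1, 0.1, -11.8] roll None now [ 0.173 -0.601  0.212] 106.0 1.0
travel [-46.6, 54.3, -11.8] roll 14.8 now [ 0.173 -0.601  0.212] 106.0 1.0
```

>>> arm_command(rows=[{"fingers": 39,"travel": [-1,1,-8],"roll": 3},{"fingers": 39,"travel": [-46.6,54.3,-8],"roll": 14.8},{"fingers": 39,"travel": [-46.6,54.3,-8],"roll": 14.8},{"fingers": 39,"travel": [-46.6,54.3,-8],"roll": 14.8},{"fingers": 39,"travel": [-46.6,54.3,-8],"roll": 14.8},{"fingers": 39,"travel": [-46.6,54.3,-8],"roll": 14.8},{"fingers": 39,"travel": [-46.6,54.3,-8],"roll": 14.8},{"fingers": 39,"travel": [-46.6,54.3,-8],"roll": 14.8},{"fingers": 39,"travel": [-46.6,54.3,-8],"roll": 14.8},{"fingers": 39,"travel": [-46.6,54.3,-8],"roll": 14.8}])

```text
time_s: 2.0
tcp_pos: [0.3637, -0.183, 0.2817]
ee_rot: [[-1.0, -0.021, 0.002], [-0.021, 1.0, -0.0], [-0.002, -0.0, -1.0]]
wrist_force: [1.4, -0.5, -0.6]
gripper_width: 0.395
```

```bash
python3 -c "
from go import *
go([.47,.05,.28],91.2)"
```

```text
travel [-11.1, 23.1, 0.2] roll 0.0 now [ 0.364 -0.183  0.282] 91.2 2.0
```

>>> arm_command(rows=[{"fingers": 39,"travel": [-11.1,23.1,0],"roll": 0},{"fingers": 39,"travel": [-11.1,23.1,0],"roll": 0},{"fingers": 39,"travel": [-11.1,23.1,0],"roll": 0},{"fingers": 39,"travel": [-11.1,23.1,0],"roll": 0},{"fingers": 39,"travel": [-11.1,23.1,0],"roll": 0},{"fingers": 39,"travel": [-11.1,23.1,0],"roll": 0},{"fingers": 39,"travel": [-11.1,23.1,0],"roll": 0},{"fingers": 39,"travel": [-11.1,23.1,0],"roll": 0},{"fingers": 39,"travel": [-11.1,23.1,0],"roll": 0}])

```text
time_s: 2.9
tcp_pos: [0.4688, 0.0473, 0.2813]
ee_rot: [[-1.0, -0.02, 0.0], [-0.02, 1.0, 0.0], [-0.0, 0.0, -1.0]]
wrist_force: [0.7, 0.1, -0.4]
gripper_width: 0.391
```

```bash
cat > look.py <<'E'
from go import *
def look(tag,guess=None):
    s=sense();im,d=capture("wrist");save(tag,im);P=cloud("wrist",d,s);np.savez(tag,im=im,d=d,P=P)
    v=fit("wrist",P,(.532,.027));np.save("v",v)
    if guess is None:guess=(-23,55)
    print("disc",disc(v,P,guess),"dpt@plate",np.round(np.median(P[...,2][abs(P[...,2]-.03)<.006]),4))
    return s,im,P,v
E
python3 -c "
from look import *
s,im,P,v=look('w1')
for l in('spacer','master','column','deep_socket','short_socket','bearing'):
    print(l,[(np.round(togauge(v,r['position']),1).tolist(),round(r['position'][2],3),round(r['p'],2)) for r in search_frame('wrist',l)[:3]])
print(s['tcp_pos'],s['time_s'],s['wrist_force'])"
```

```text
Traceback (most recent call last):
  File "look.py", line 4, in look
    v=fit("wrist",P,(.532,.027));np.save("v",v)
  File "fit.py", line 19, in fit
    r=minimize(cost,[g0[0],g0[1],a,0],method="Nelder-Mead",options=dict(initial_simplex=[[g0[0]+i,g0[1]+j,a+k,l] for i,j,k,l in((0,0,0,0),(.02,0,0,0),(0,.02,0,0),(0,0,.08,0),(0,0,0,.003))],maxiter=600,xatol=1e-5,fatol=1e-4))
  File "fit.py", line 15, in cost
    h=cv2.remap(H,gy.astype(np.float32),gx.astype(np.float32),cv2.INTER_LINEAR).ravel()
      ~~~~~~~~~^^^^^^^^^^^^^^^^^^^^^^^^^^^^^^^^^^^^^^^^^^^^^^^^^^^^^^^^^^^^^^^^
cv2.error: OpenCV(4.12.0) /io/opencv/modules/imgproc/src/imgwarp.cpp:1713: error: (-215:Assertion failed) dst.cols < SHRT_MAX && dst.rows < SHRT_MAX && src.cols < SHRT_MAX && src.rows < SHRT_MAX in function 'remap'
```

View pics/w1.png

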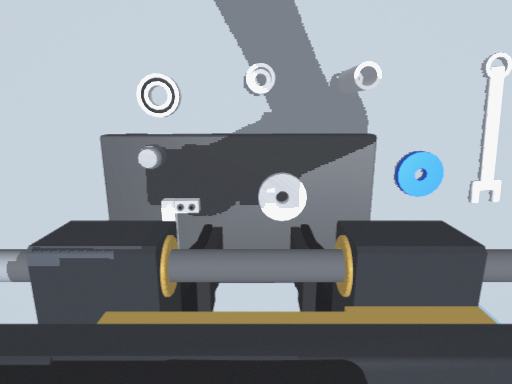

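The wrist view shows the spacer at px (283,196), the side guide at (180,208) and the master at (149,157). The gripper hides the fence, so I'll move ahead 13 cm to see it.

>>> arm_command(rows=[{"fingers": 39,"travel": [-4.5,0,0],"roll": 0},{"fingers": 39,"travel": [-9,0,0],"roll": 0},{"fingers": 39,"travel": [-13,0,0],"roll": 0},{"fingers": 39,"travel": [-14,0,0],"roll": 0},{"fingers": 39,"travel": [-14,0,0],"roll": 0}])

```text
time_s: 3.45
tcp_pos: [0.6099, 0.0504, 0.2798]
ee_rot: [[-1.0, -0.019, -0.002], [-0.019, 1.0, -0.001], [0.002, -0.001, -1.0]]
wrist_force: [-1.5, -2.0, -1.0]
gripper_width: 0.389
```

```bash
sed -i 's/H,gy.astype(np.float32),gx.astype(np.float32)/H,gy.astype(np.float32)[None].reshape(1,-1)[:,:len(gy)\/\/100*100].reshape(-1,100),gx.astype(np.float32)[:len(gx)\/\/100*100].reshape(-1,100)/; s/; *Q=Q\[m\]/;Q=Q[m]/' fit.py && sed -i 's/;Q=Q\[m\]$/;Q=Q[m];Q=Q[:len(Q)\/\/100*100]/' fit.py && python3 -c "
from look import *
s,im,P,v=look('w2')
for l in('spacer','master','column','deep_socket','short_socket','bearing'):
    print(l,[(np.round(togauge(v,r['position']),1).tolist(),round(r['position'][2],3),round(r['p'],2)) for r in search_frame('wrist',l)[:3]])
print(s['tcp_pos'],s['time_s'],s['wrist_force'])
z=np.load('w1.npz') if 0 else 0
"
```

```text
wrist gauge [0.5324 0.0271] yaw 1.28 dz 0.0001 cost 1.13 76000
disc (((-24.1627140045166, 54.35765075683594), 29.81608772277832), np.int64(2104)) dpt@plate 0.0299
spacer [([172.2, 117.2], 0.012, 0.94), ([-23.6, 52.7], 0.044, 0.76), ([-46.9, 235.0], 0.01, 0.64)]
master [([-72.3, -98.9], 0.061, 0.77), ([152.7, 297.8], 0.051, 0.6)]
column [([6.8, -24.9], 0.027, 0.74)]
deep_socket []
short_socket []
bearing []
[0.60988954 0.05036663 0.27982576] 3.45 [-1.54730926 -1.95773084 -0.97528554]
```

View pics/w2.png

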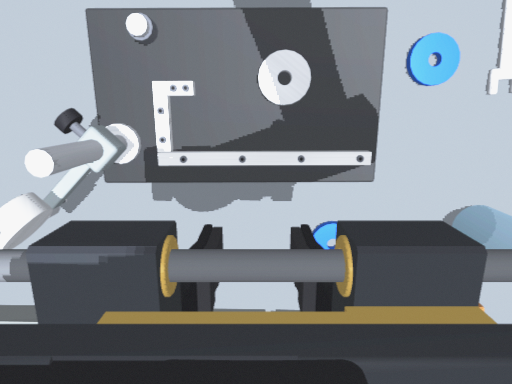

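The picture now shows fence (265,158), end stop (162,116), side guide (180,88), spacer (285,78) and column (40,162). They agree with the fit: the spacer is at gauge (-24, 54) mm with a radius of 29.8 mm. Next I'll hover in front of the spacer.

```bash
python3 -c "
from go import *
v=np.load('v.npy')
go([*toworld(v,(-76,54.4)),.12],91.3);go([*toworld(v,(-76,54.4)),.045],91.3)"
```

```text
travel [15.3, 3.1, 16.2] roll -0.0 now [0.609 0.052 0.282] 91.3 3.8
travel [15.3, 3.1, 23.7] roll -0.0 now [0.609 0.052 0.282] 91.3 3.8
```

>>> arm_command(rows=[{"fingers": 39,"travel": [5,1,3],"roll": 0},{"fingers": 39,"travel": [9,2,6],"roll": 0},{"fingers": 39,"travel": [13,3,9],"roll": 0},{"fingers": 39,"travel": [15.3,3.1,12.5],"roll": 0},{"fingers": 39,"travel": [15.3,3.1,16.2],"roll": 0},{"fingers": 39,"travel": [15.3,3.1,16.2],"roll": 0},{"fingers": 39,"travel": [15.3,3.1,16.2],"roll": 0},{"fingers": 39,"travel": [15.3,3.1,16.2],"roll": 0}])

```text
time_s: 4.6
tcp_pos: [0.4579, 0.0801, 0.1212]
ee_rot: [[-1.0, -0.022, 0.004], [-0.022, 1.0, 0.002], [-0.004, 0.002, -1.0]]
wrist_force: [0.3, -0.4, -0.1]
gripper_width: 0.389
```

```bash
python3 -c "
from go import *
v=np.load('v.npy')
s=sense();print(togauge(v,s['tcp_pos']),s['tcp_pos'],s['wrist_force'])
go([*toworld(v,(-76,54.4)),.045],91.3)"
```

```text
[-73.29032641  54.64642325] [0.45789449 0.08005033 0.12122659] [ 0.3050878  -0.37384512 -0.14399109]
travel [0.3, -0.0, 7.6] roll -0.0 now [0.458 0.08  0.121] 91.3 4.6
```

>>> arm_command(rows=[{"fingers": 39,"travel": [0.3,0,3],"roll": 0},{"fingers": 39,"travel": [0.3,0,5.5],"roll": 0},{"fingers": 39,"travel": [0.3,0,6.8],"roll": 0},{"fingers": 39,"travel": [0.3,0,7.6],"roll": 0},{"fingers": 39,"travel": [0.3,0,7.6],"roll": 0},{"fingers": 39,"travel": [0.3,0,7.6],"roll": 0}])

```text
time_s: 5.2
tcp_pos: [0.4539, 0.0796, 0.0441]
ee_rot: [[-1.0, -0.022, 0.002], [-0.022, 1.0, 0.001], [-0.002, 0.001, -1.0]]
wrist_force: [-0.1, -0.1, 0.1]
gripper_width: 0.392
```

```bash
python3 -c "
from go import *
v=np.load('v.npy')
s=sense();print(togauge(v,s['tcp_pos']),s['tcp_pos'],s['wrist_force'])
go([*toworld(v,(-5,54.4)),.045],91.3)"
```

```text
[-77.24745405  54.30519877] [0.45394597 0.07962079 0.04409318] [-0.10015154 -0.09745056  0.13304238]
travel [-7.2, 0.0, -0.1] roll -0.1 now [0.454 0.08  0.044] 91.2 5.2
```

>>> arm_command(rows=[{"fingers": 39,"travel": [-0.6,0,0],"roll": 0},{"fingers": 39,"travel": [-1.2,0,0],"roll": 0},{"fingers": 39,"travel": [-1.7,0,0],"roll": 0},{"fingers": 39,"travel": [-2.2,0,0],"roll": 0},{"fingers": 39,"travel": [-2.7,0,0],"roll": 0},{"fingers": 39,"travel": [-3.2,0,0],"roll": 0},{"fingers": 39,"travel": [-3.7,0,0],"roll": 0},{"fingers": 39,"travel": [-4.2,0,0],"roll": 0},{"fingers": 39,"travel": [-4.7,0,0],"roll": 0},{"fingers": 39,"travel": [-5.2,0,0],"roll": 0}])

```text
time_s: 6.2
tcp_pos: [0.5051, 0.0803, 0.043]
ee_rot: [[-1.0, -0.022, -0.0], [-0.022, 1.0, -0.0], [0.0, -0.0, -1.0]]
wrist_force: [0.3, 0.2, -0.6]
gripper_width: 0.391
```

>>> arm_command(rows=[{"fingers": 39,"travel": [-0.4,0,0],"roll": 0},{"fingers": 39,"travel": [-0.8,0,0],"roll": 0},{"fingers": 39,"travel": [-1.1,0,0],"roll": 0},{"fingers": 39,"travel": [-1.3,0,0],"roll": 0},{"fingers": 39,"travel": [-1.5,0,0],"roll": 0}])

```text
time_s: 6.7
tcp_pos: [0.5197, 0.0806, 0.043]
ee_rot: [[-1.0, -0.021, -0.0], [-0.021, 1.0, -0.0], [0.0, -0.0, -1.0]]
wrist_force: [-0.1, 0.1, -0.2]
gripper_width: 0.391
```

```bash
python3 -c "
from go import *
v=np.load('v.npy')
s=sense();print(togauge(v,s['tcp_pos']),s['tcp_pos'],s['wrist_force'],s['gripper_width'])
n='scene';im,d=capture(n);P=cloud(n,d);save('s1',im[150:290,180:340]);print(disc(v,P,(15,54)))
s=sense();print(togauge(v,s['tcp_pos']),s['wrist_force'])
go([*toworld(v,(-4,54.4)),.045],91.3)"
```

```text
[-11.46323737  53.79337256] [0.51972521 0.08057861 0.0429947 ] [-0.0803442   0.11485102 -0.23620726] 0.3906325338264372
(((-11.856303215026855, 57.866432189941406), 26.118410110473633), np.int64(103))
[-11.11286907  53.83072665] [ 0.64922907 -0.94849353  0.75797777]
travel [-0.7, 0.1, -0.2] roll -0.1 now [0.52  0.081 0.043] 91.2 6.75
```

```bash
python3 -c "
import cv2;a=cv2.imread('pics/s1.png');cv2.imwrite('pics/s1b.png',cv2.resize(a,None,fx=4,fy=4,interpolation=2))"
```

```text
(no output)
```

View pics/s1b.png

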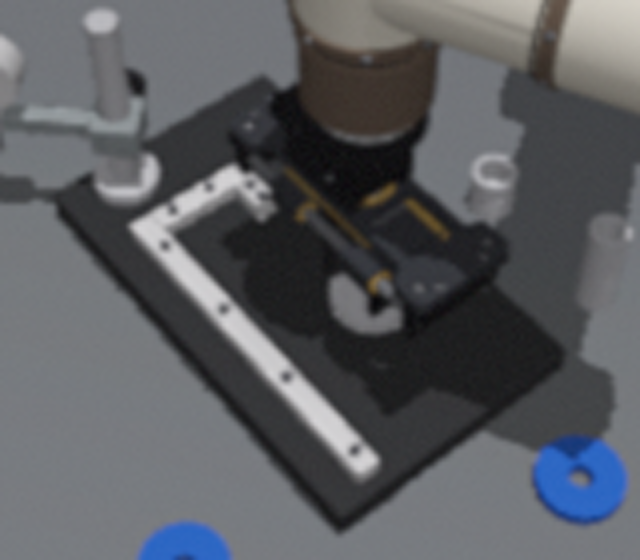

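The spacer (crop px 365,300) still looks well off the fence. I'll check the depth points for where it and the finger really are.

```bash
python3 -c "
from go import *
v=np.load('v.npy')
im,d=capture('scene');P=cloud('scene',d);np.savez('s2',im=im,d=d)
G=togauge(v,P);z=P[...,2]*1000
sub=slice(212,242),slice(252,296)
for r in range(212,244,2):
    print(r,' '.join('%d,%d,%d'%(G[r,c,0],G[r,c,1],z[r,c]) for c in range(256,292,3)))
print([(togauge(v,r['position']),r['p']) for r in search_frame('scene','spacer')])
"
```

```text
212 -13,-7,32 -21,-4,28 -1,33,83 23,75,146 18,81,148 11,84,145 12,96,159 10,105,165 -5,98,145 -11,103,146 -21,103,137 -11,123,166
214 -10,-3,28 -15,2,30 -2,32,71 24,77,142 21,85,146 15,89,145 10,95,147 12,108,162 9,115,167 -11,103,138 -3,122,164 -7,127,166
216 -4,3,31 -11,8,30 -2,33,64 25,78,134 25,90,146 20,95,147 14,99,147 12,107,154 12,118,165 7,123,166 1,127,165 -3,131,165
218 -1,7,29 -7,13,30 -14,17,28 -10,36,51 25,90,138 23,99,147 18,103,147 8,104,139 17,123,167 11,128,166 5,131,165 0,135,164
220 3,13,29 -2,19,31 -8,25,32 -10,35,41 25,90,131 24,100,140 17,103,137 7,103,128 20,127,166 15,132,166 9,136,166 4,140,165
222 7,18,28 1,23,29 -4,30,31 -7,39,39 -11,47,43 24,100,132 21,107,137 16,113,139 23,131,164 19,136,167 13,140,166 7,144,164
224 12,24,29 6,30,31 0,34,29 -2,46,41 -8,51,41 -15,56,41 -3,81,78 19,117,137 24,132,159 21,139,163 17,145,166 11,148,164
226 16,29,29 9,33,28 4,40,31 1,50,39 -3,57,42 -11,61,39 -5,79,65 -15,80,58 18,126,138 24,142,161 19,147,162 10,149,157
228 20,34,29 14,39,29 7,44,29 4,54,37 0,61,41 -5,67,42 -4,81,59 -17,78,43 25,134,144 25,144,156 20,149,157 0
[... 264 characters left out ...]
28 20,61,30 13,65,29 7,70,28 0,75,28 -4,82,31 -12,85,28 -18,91,29 -23,97,32 -30,102,30 -36,107,30
236 36,54,28 29,59,27 24,65,29 18,71,30 11,75,28 4,80,29 0,87,32 -8,90,27 -11,98,33 -19,102,31 -26,106,30 -30,113,33
238 40,60,29 34,65,29 28,70,29 23,77,33 16,81,31 8,84,26 3,91,29 -3,96,29 -7,103,34 -15,106,30 -22,110,28 -28,116,28
240 44,64,28 39,70,30 33,77,32 26,81,30 19,85,28 13,90,28 6,95,28 1,101,30 -5,105,29 -11,111,30 -15,118,34 -25,120,27
242 47,69,27 42,75,30 34,78,25 29,85,28 24,90,30 18,96,31 10,99,27 5,106,31 -1,110,29 -6,116,31 -13,120,29 -19,126,29
[(array([-5.94465571, 55.69195619]), 0.7), (array([191.30927551, 132.00464595]), 0.69), (array([-42.28460814, 237.84919008]), 0.59)]
```

The spacer has not moved. Its far rim is still at x≈+5, and the fingers passed over it with no force, so the tips stand higher than assumed at this opening. I'll back off and measure the tip height.

>>> arm_command(rows=[{"fingers": 39,"travel": [2.5,0,0],"roll": 0},{"fingers": 39,"travel": [5,0,0],"roll": 0},{"fingers": 39,"travel": [6.8,0,0],"roll": 0},{"fingers": 39,"travel": [6.8,0,0],"roll": 0},{"fingers": 39,"travel": [6.8,0,0],"roll": 0}])

```text
time_s: 7.35
tcp_pos: [0.4523, 0.0795, 0.0435]
ee_rot: [[-1.0, -0.022, 0.001], [-0.022, 1.0, 0.0], [-0.001, 0.0, -1.0]]
wrist_force: [0.5, 0.1, -0.4]
gripper_width: 0.388
```

```bash
python3 -c "
from go import *
v=np.load('v.npy');s=sense();print(togauge(v,s['tcp_pos']),s['tcp_pos'][2],s['wrist_force'],s['joints'])
im,d=capture('scene');P=cloud('scene',d);np.savez('s3',im=im,d=d)
print(disc(v,P,(-24,54)))
G=togauge(v,P);z=P[...,2]*1000
m=(z>45)&(z<75)&(G[...,0]<-45)&(G[...,0]>-110)&(abs(G[...,1]-54)<50)
for r,c in np.argwhere(m)[-14:]:print(r,c,np.round(G[r,c]),round(z[r,c]))
save('s3',cv2.resize(im[190:250,240:320],None,fx=8,fy=8,interpolation=2))
c,f=K('scene');T=np.linalg.inv(pose('scene'))
for g in((-67,81,32),(-86,81,32),(-67,27,32),(-67,71,32)):
    p=T@np.r_[toworld(v,g[:2]),g[2]/1000,1];print(g,'px in crop',np.round(8*(p[0]/p[2]*f+c['cx']-240)),np.round(8*(p[1]/p[2]*f+c['cy']-190)))
"
```

```text
[-78.89227797  54.18934198] 0.04346647794740767 [ 0.53147222  0.05874161 -0.38237184] [ 3.03412509e+01  1.81977555e+01 -3.48480311e+01  2.93686897e-02
 -3.68750704e+01 -1.19084363e+02]
(((-23.39151382446289, 55.21291732788086), 30.76594352722168), np.int64(294))
213 295 [-82.  79.] 58
213 296 [-84.  81.] 60
214 291 [-69.  77.] 63
214 292 [-69.  81.] 66
214 293 [-73.  80.] 62
214 294 [-76.  81.] 61
214 295 [-81.  80.] 56
215 291 [-70.  76.] 57
215 292 [-69.  81.] 62
215 293 [-74.  80.] 57
215 294 [-77.  81.] 55
216 278 [-46.  50.] 45
216 291 [-69.  78.] 55
216 292 [-70.  81.] 57
(-67, 81, 32) px in crop 406.0 255.0
(-86, 81, 32) px in crop 447.0 228.0
(-67, 27, 32) px in crop 305.0 160.0
(-67, 71, 32) px in crop 387.0 237.0
```

View pics/s3.png

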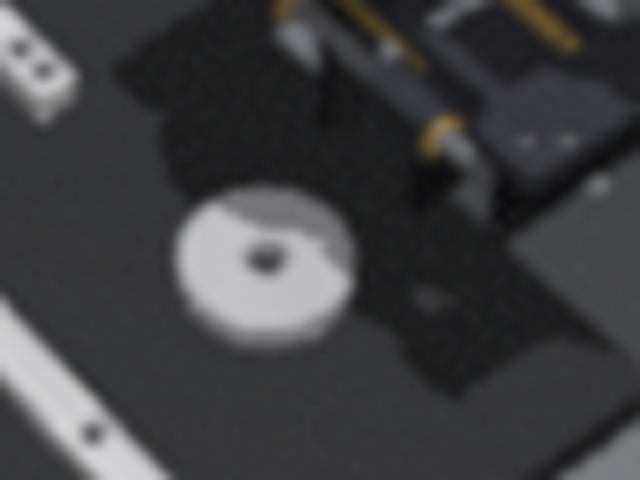

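The crop shows the spacer at (265,265) and the near finger ending at about (450,212), roughly 5 px above where a z=32 mm tip would fall at (406,255). The tips therefore sit near z≈50 mm. I'll lower in small steps, watching force and depth.

>>> arm_command(rows=[{"fingers": 39,"travel": [0,0,0.4],"roll": 0},{"fingers": 39,"travel": [0,0,0.8],"roll": 0},{"fingers": 39,"travel": [0,0,1.0],"roll": 0},{"fingers": 39,"travel": [0,0,1.0],"roll": 0}])

```text
time_s: 7.8
tcp_pos: [0.4515, 0.0789, 0.0324]
ee_rot: [[-1.0, -0.021, -0.001], [-0.021, 1.0, -0.001], [0.001, -0.001, -1.0]]
wrist_force: [-0.6, -0.2, 0.1]
gripper_width: 0.389
```

```bash
cat > tip.py <<'E'
from go import *
v=np.load('v.npy');s=sense();t=togauge(v,s['tcp_pos']);print(t,s['tcp_pos'][2],s['wrist_force'])
im,d=capture('scene');P=cloud('scene',d);G=togauge(v,P);z=P[...,2]*1000
m=(z>36)&(z<75)&(abs(G[...,0]-t[0])<14)&(abs(G[...,1]-t[1])<40)
a=np.argwhere(m)
for c in np.unique(a[:,1]):
    r=a[a[:,1]==c][-1,0];print(c,r,np.round(G[r,c]),round(z[r,c]),'| below',np.round(G[r+1,c]),round(z[r+1,c]))
E
python3 tip.py
```

```text
[-79.70037705  53.63485564] 0.03235910611939387 [-0.55197311 -0.17952908  0.11431064]
280 208 [-71.  29.] 40 | below [-75.  27.] 30
281 208 [-73.  32.] 42 | below [-77.  28.] 29
282 209 [-71.  39.] 45 | below [-76.  33.] 31
283 208 [-76.  36.] 43 | below [-81.  32.] 31
284 207 [-80.  37.] 46 | below [-88.  29.] 27
285 207 [-83.  37.] 43 | below [-88.  33.] 30
287 199 [-90.  36.] 73 | below [-55.  71.] 129
290 216 [-71.  71.] 46 | below [-78.  65.] 29
291 218 [-71.  77.] 42 | below [-76.  72.] 29
292 218 [-71.  80.] 47 | below [-76.  76.] 32
293 217 [-74.  81.] 49 | below [-82.  73.] 29
294 217 [-80.  79.] 42 | below [-86.  74.] 28
295 216 [-83.  80.] 45 | below [-89.  75.] 30
296 215 [-86.  80.] 47 | below [-94.  74.] 30
297 214 [-91.  79.] 47 | below [-100.   72.] 27
298 209 [-89.  82.] 74 | below [-55. 113.] 128
```

>>> arm_command(rows=[{"fingers": 39,"travel": [0,0,0.3],"roll": 0},{"fingers": 39,"travel": [0,0,0.5],"roll": 0},{"fingers": 39,"travel": [0,0,0.5],"roll": 0}])

```text
time_s: 8.15
tcp_pos: [0.4515, 0.079, 0.0277]
ee_rot: [[-1.0, -0.021, -0.001], [-0.021, 1.0, -0.0], [0.001, -0.0, -1.0]]
wrist_force: [0.6, 0.0, 0.4]
gripper_width: 0.39
```

```bash
python3 tip.py
```

```text
[-79.73420714  53.76740911] 0.027722520277515587 [0.6385212  0.02906955 0.35187327]
280 208 [-70.  31.] 43 | below [-71.  30.] 36
281 209 [-71.  35.] 41 | below [-74.  31.] 30
282 210 [-73.  36.] 36 | below [-75.  35.] 29
283 209 [-76.  37.] 39 | below [-79.  34.] 30
284 208 [-80.  37.] 41 | below [-86.  31.] 26
285 208 [-84.  37.] 37 | below [-86.  35.] 29
286 200 [-85.  37.] 73 | below [-53.  69.] 124
287 200 [-91.  35.] 67 | below [-55.  71.] 125
290 218 [-72.  72.] 37 | below [-73.  71.] 30
291 219 [-71.  77.] 38 | below [-74.  74.] 28
292 219 [-72.  80.] 40 | below [-75.  77.] 30
293 218 [-76.  79.] 40 | below [-81.  75.] 27
294 217 [-81.  78.] 40 | below [-84.  76.] 30
295 217 [-82.  81.] 42 | below [-89.  75.] 25
296 216 [-88.  78.] 39 | below [-91.  77.] 30
297 215 [-91.  80.] 43 | below [-96.  75.] 29
298 210 [-88.  84.] 72 | below [-56. 112.] 122
```

The tips are now at about z=36 mm, between the granite (30) and the spacer top (42). Now the push.

>>> arm_command(rows=[{"fingers": 39,"travel": [-0.6,0,0.1],"roll": 0},{"fingers": 39,"travel": [-1.2,0,0.1],"roll": 0},{"fingers": 39,"travel": [-1.6,0,0.1],"roll": 0},{"fingers": 39,"travel": [-2.0,0,0.1],"roll": 0},{"fingers": 39,"travel": [-2.4,0,0.1],"roll": 0},{"fingers": 39,"travel": [-2.8,0,0.1],"roll": 0},{"fingers": 39,"travel": [-3.2,0,0.1],"roll": 0},{"fingers": 39,"travel": [-3.6,0,0.1],"roll": 0},{"fingers": 39,"travel": [-4.0,0,0.1],"roll": 0}])

```text
time_s: 9.1
tcp_pos: [0.4919, 0.08, 0.027]
ee_rot: [[-1.0, -0.021, -0.0], [-0.021, 1.0, -0.0], [0.0, -0.0, -1.0]]
wrist_force: [-0.8, 0.4, -0.2]
gripper_width: 0.391
```

```bash
python3 -c "
from go import *
v=np.load('v.npy');s=sense();print(togauge(v,s['tcp_pos']),s['tcp_pos'][2],s['wrist_force'])
im,d=capture('scene');P=cloud('scene',d);G=togauge(v,P);z=P[...,2]*1000
m=(z>39)&(z<44)&(abs(G[...,1]-54)<16)&(G[...,0]<40)&(G[...,0]>-40);print(m.sum(),np.sort(G[m][:,0])[-8:])
"
```

```text
[-39.28744114  53.79682494] 0.026989793065918578 [-0.81680502  0.38619589 -0.22831492]
164 [20.31537127 20.5079224  21.77554281 21.78440592 22.08087559 22.79039088
 22.92430043 23.37147068]
```

The spacer moves now, with its far rim at about 23 mm. I'll go on to just short of the fence.

>>> arm_command(rows=[{"fingers": 39,"travel": [-0.4,0,0],"roll": 0},{"fingers": 39,"travel": [-0.8,0,0],"roll": 0},{"fingers": 39,"travel": [-1.2,0,0],"roll": 0},{"fingers": 39,"travel": [-1.6,0,0],"roll": 0},{"fingers": 39,"travel": [-2.0,0,0],"roll": 0},{"fingers": 39,"travel": [-2.4,0,0],"roll": 0},{"fingers": 39,"travel": [-2.8,0,0],"roll": 0},{"fingers": 39,"travel": [-3.1,0,0],"roll": 0},{"fingers": 39,"travel": [-3.3,0,0],"roll": 0}])

```text
time_s: 10.05
tcp_pos: [0.525, 0.0807, 0.027]
ee_rot: [[-1.0, -0.021, 0.0], [-0.021, 1.0, 0.0], [-0.0, 0.0, -1.0]]
wrist_force: [-0.6, 0.2, 0.6]
gripper_width: 0.391
```

>>> arm_command(rows=[{"fingers": 39,"travel": [-0.1,0,0],"roll": 0},{"fingers": 39,"travel": [-0.2,0,0],"roll": 0}])

```text
time_s: 10.25
tcp_pos: [0.5266, 0.0807, 0.027]
ee_rot: [[-1.0, -0.021, -0.0], [-0.021, 1.0, -0.0], [0.0, -0.0, -1.0]]
wrist_force: [-1.7, -0.4, -0.1]
gripper_width: 0.387
```

>>> arm_command(rows=[{"fingers": 39,"travel": [-0.1,0,0],"roll": 0}])

```text
time_s: 10.35
tcp_pos: [0.5276, 0.0807, 0.027]
ee_rot: [[-1.0, -0.021, -0.0], [-0.021, 1.0, -0.0], [0.0, -0.0, -1.0]]
wrist_force: [-1.5, -0.4, -0.6]
gripper_width: 0.39
```

```bash
python3 -c "
from go import *
v=np.load('v.npy');s=sense();print(togauge(v,s['tcp_pos']),s['tcp_pos'][2],s['wrist_force'],s['time_s'])
im,d=capture('scene');P=cloud('scene',d);G=togauge(v,P);z=P[...,2]*1000
m=(z>39)&(z<43)&(abs(G[...,1]-54)<35)&(G[...,0]<58)&(G[...,0]>-10);print(m.sum(),np.round(np.sort(G[m][:,0])[-8:]))
save('s4',cv2.resize(im[180:255,225:325],None,fx=7,fy=7,interpolation=2))
"
```

```text
[-3.58857209 53.77355347] 0.02701832045028812 [-1.47181225 -0.37962895 -0.56679511] 10.35
245 [55. 55. 56. 56. 57. 57. 57. 58.]
```

View pics/s4.png

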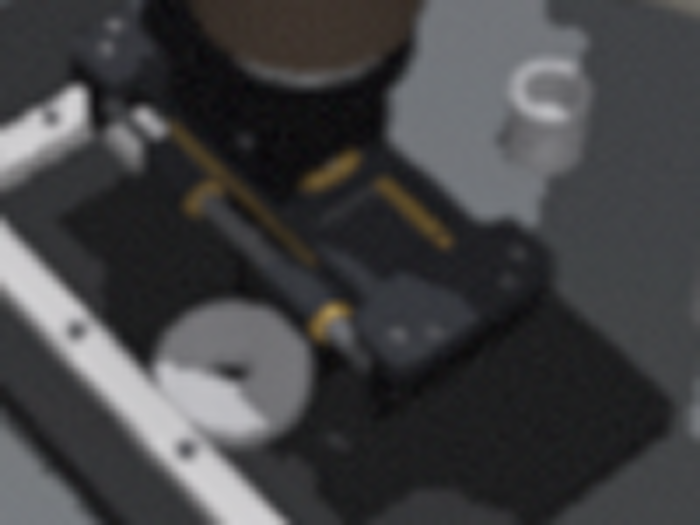

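The spacer (px 235,370) is at the fence face or within a millimetre of it. I'll press in 0.5 mm steps until the force shows contact.

>>> arm_command(rows=[{"fingers": 39,"travel": [-0.05,0,0],"roll": 0},{"fingers": 39,"travel": [-0.1,0,0],"roll": 0}])

```text
time_s: 10.6
tcp_pos: [0.5283, 0.0807, 0.027]
ee_rot: [[-1.0, -0.021, -0.001], [-0.021, 1.0, -0.0], [0.001, -0.0, -1.0]]
wrist_force: [-2.5, 0.3, 1.0]
gripper_width: 0.389
```

>>> arm_command(rows=[{"fingers": 39,"travel": [-0.05,0,0],"roll": 0},{"fingers": 39,"travel": [-0.05,0,0],"roll": 0}])

```text
time_s: 10.8
tcp_pos: [0.5284, 0.0806, 0.0269]
ee_rot: [[-1.0, -0.021, -0.002], [-0.021, 1.0, -0.0], [0.002, -0.0, -1.0]]
wrist_force: [-2.8, 0.2, 1.1]
gripper_width: 0.386
```

Contact with the fence is confirmed: the force is building up and the position has stalled. I'll back off, lift, then set up a closed-finger face at 30° for the drag along the fence.

>>> arm_command(rows=[{"fingers": 39,"travel": [0.3,0,0],"roll": 0},{"fingers": 39,"travel": [1.0,0,0],"roll": 0},{"fingers": 39,"travel": [2.0,0,0],"roll": 0},{"fingers": 39,"travel": [2.5,0,-3],"roll": 0},{"fingers": 39,"travel": [2.5,0,-7],"roll": 0},{"fingers": 0,"travel": [2.5,0,-10],"roll": 0},{"fingers": 0,"travel": [2.5,0,-10],"roll": 0}])

```text
time_s: 11.5
tcp_pos: [0.5067, 0.0814, 0.1318]
ee_rot: [[-1.0, -0.023, 0.01], [-0.023, 1.0, 0.004], [-0.01, 0.004, -1.0]]
wrist_force: [-0.4, -0.4, 0.6]
gripper_width: 0.283
```

```bash
python3 -c "
from go import *
v=np.load('v.npy');s=sense();print(togauge(v,s['tcp_pos']),s['joints'])
n='top';im,d=capture(n)
P=cloud('scene',capture('scene')[1]);G=togauge(v,P);z=P[...,2]*1000
m=(z>38.5)&(z<44)&(abs(G[...,1]-54)<40)&(G[...,0]<57)&(G[...,0]>-10);q=G[m].astype(np.float32);print(m.sum(),cv2.minEnclosingCircle(q))
go([*toworld(v,(2,101)),.13],31.3)"
```

```text
[-24.48517486  54.93995486] [ 2.73189611e+01  1.53516739e+01 -2.21903963e+01  8.89846648e-02
 -5.18448054e+01 -1.16075003e+02]
277 ((30.81066131591797, 54.511287689208984), 30.829486846923828)
travel [-2.9, 4.7, -0.2] roll 59.9 now [0.504 0.08  0.128] 91.2 11.6
```

>>> arm_command(rows=[{"fingers": 0,"travel": [-1,1,0],"roll": -8},{"fingers": 0,"travel": [-2,3,0],"roll": -16},{"fingers": 0,"travel": [-2.9,4.7,0],"roll": -24},{"fingers": 0,"travel": [-2.9,4.7,0],"roll": -32},{"fingers": 0,"travel": [-2.9,4.7,0],"roll": -40},{"fingers": 0,"travel": [-2.9,4.7,0],"roll": -48},{"fingers": 0,"travel": [-2.9,4.7,0],"roll": -56},{"fingers": 0,"travel": [-2.9,4.7,0],"roll": -64},{"fingers": 0,"travel": [-2.9,4.7,0],"roll": -72},{"fingers": 0,"travel": [-2.9,4.7,0],"roll": -80}])

```text
time_s: 12.6
tcp_pos: [0.5308, 0.1274, 0.1251]
ee_rot: [[-0.147, -0.989, -0.003], [-0.989, 0.147, -0.002], [0.002, 0.003, -1.0]]
wrist_force: [0.1, 0.4, 1.1]
gripper_width: 0.007
```

>>> arm_command(rows=[{"fingers": 0,"travel": [0,0,0],"roll": -8},{"fingers": 0,"travel": [0,0,0],"roll": -16},{"fingers": 0,"travel": [0,0,0],"roll": -24},{"fingers": 0,"travel": [0,0,0],"roll": -32},{"fingers": 0,"travel": [0,0,0],"roll": -40},{"fingers": 0,"travel": [0,0,0],"roll": -40}])

```text
time_s: 13.2
tcp_pos: [0.531, 0.1275, 0.1253]
ee_rot: [[0.518, -0.855, -0.003], [-0.855, -0.518, -0.001], [-0.0, 0.003, -1.0]]
wrist_force: [-0.1, -0.1, 0.3]
gripper_width: 0.004
```

```bash
cat > tip2.py <<'E'
from go import *
v=np.load('v.npy');s=sense();t=togauge(v,s['tcp_pos']);print(t,s['tcp_pos'][2],s['wrist_force'],s['gripper_width'])
d=capture('scene')[1];P=cloud('scene',d);G=togauge(v,P);z=P[...,2]*1000;zt=s['tcp_pos'][2]*1000
m=(z>36)&(z<zt+50)&(z>zt-40)&(np.hypot(G[...,0]-t[0],G[...,1]-t[1])<24)&(np.hypot(G[...,0]-30,G[...,1]-54)>33)
a=np.argwhere(m)
for c in np.unique(a[:,1]):
    r=a[a[:,1]==c][-1,0];print(c,r,np.round(G[r,c]),round(z[r,c]-zt),'| below',np.round(G[r+1,c]),round(z[r+1,c]))
go([*toworld(v,(2,101)),.06],31.3)
E
python3 tip2.py
```

```text
[  0.86056957 100.4063618 ] 0.1253159402221552 [-0.08206454 -0.08565381  0.31128753] 0.003597725379349747
283 211 [ -5. 109.] 36 | below [ 44. 159.] 247
284 212 [ -9. 109.] 28 | below [ 43. 162.] 247
travel [0.0, -0.1, 6.6] roll -0.2 now [0.531 0.127 0.126] -148.9 13.25
```

The gripper body hides the fingers from the scene camera, so I'll measure the tips with the wrist camera's depth in the tool frame, open (stored w2) against closed (now).

```bash
python3 -c "
from look import *
M=np.array(get_calibration('wrist')['mount']);c,f=K('wrist');vv,u=np.mgrid[:384,:512]
def tool(d):
    p=np.stack([(u-c['cx'])/f*d,(vv-c['cy'])/f*d,d],-1);return (p@M[:3,:3].T+M[:3,3])*1000
im,d=capture('wrist');save('w3',im);np.savez('w3',d=d)
for n,dd in(('open',np.load('w2.npz')['d']),('shut',d)):
    T=tool(dd);m=(dd>0)&(abs(T[...,0])<25)&(abs(T[...,1])<40)&(T[...,2]>-60)&(T[...,2]<40)
    q=T[m];print(n,m.sum());o=np.argsort(q[:,2])[-12:];print(np.round(q[o]).astype(int).tolist())
    print(np.histogram(q[:,2],bins=range(-60,41,10))[0])
"
```

```text
open 2115
[[11, -24, -11], [9, 20, -10], [9, -17, -10], [9, -19, -10], [10, 24, -10], [9, 18, -10], [10, 25, -10], [9, 18, -10], [9, 22, -10], [10, 23, -9], [8, 21, -9], [-3, 18, -9]]
[850  96 450 374 339   6   0   0   0   0]
shut 1419
[[9, 0, -10], [10, -6, -10], [10, 6, -10], [9, -2, -10], [9, -1, -10], [10, -7, -10], [9, -3, -10], [10, 7, -10], [10, 7, -10], [10, 8, -10], [9, -1, -10], [9, 0, -9]]
[651   2 227 286 249   4   0   0   0   0]
```

View pics/w3.png

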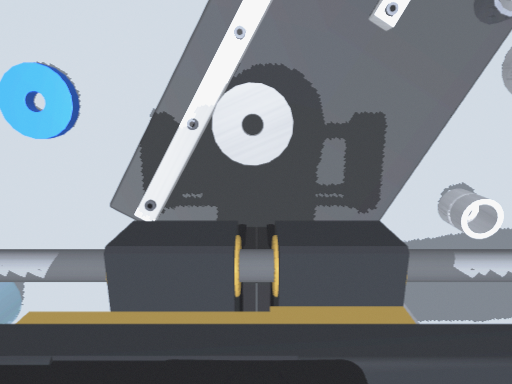

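Both open and closed, the tips lie at tool z ≈ -10 mm, so tip height = TCP z + 9–10 mm. This matches the working push, where the TCP was at 27 mm. The picture shows the spacer (252,123) touching the fence. Now I'll descend to the same height.

>>> arm_command(rows=[{"fingers": 0,"travel": [0,0,3.5],"roll": 0},{"fingers": 0,"travel": [0,0,6.5],"roll": 0},{"fingers": 0,"travel": [0,0,8.5],"roll": 0},{"fingers": 0,"travel": [0,0,9.5],"roll": 0},{"fingers": 0,"travel": [0,0,9.8],"roll": 0},{"fingers": 0,"travel": [0,0,9.8],"roll": 0}])

```text
time_s: 13.9
tcp_pos: [0.5325, 0.128, 0.0292]
ee_rot: [[0.518, -0.855, 0.0], [-0.855, -0.518, -0.0], [0.0, -0.0, -1.0]]
wrist_force: [-0.4, 0.0, 0.6]
gripper_width: 0.0
```

```bash
python3 -c "
from look import *
M=np.array(get_calibration('wrist')['mount']);c,f=K('wrist');vv,u=np.mgrid[:384,:512]
d=np.load('w3.npz')['d'];p=np.stack([(u-c['cx'])/f*d,(vv-c['cy'])/f*d,d],-1);T=(p@M[:3,:3].T+M[:3,3])*1000
m=(d>0)&(d<.17)&(abs(T[...,1])>15);q=T[m];print('body lowest tool z',np.percentile(q[:,2],[90,99,100]),'y range',q[:,1].min(),q[:,1].max())
v=np.load('v.npy');s=sense();t=togauge(v,s['tcp_pos']);print(t,s['tcp_pos'][2],s['wrist_force'])
D=np.array([.5,-.866])
c1=np.array([30,54.4])-39*D
go([*toworld(v,c1),.0265],31.3);go([*toworld(v,c1+[0,-90]),.0265],31.3);go([*toworld(v,c1+[0,-104.4]),.0265],31.3)
"
```

```text
body lowest tool z [-96.56415119 -88.10126212 -84.26522938] y range -63.24233819250749 63.98566329525952
[  2.31876601 100.90409031] 0.029170201025158483 [-0.35275937  0.04414622  0.62978343]
travel [1.5, -0.1, 0.3] roll -0.1 now [0.532 0.128 0.029] -148.8 13.9
travel [9.3, 4.4, 0.3] roll -0.1 now [0.532 0.128 0.029] -148.8 13.9
travel [10.6, 5.1, 0.3] roll -0.1 now [0.532 0.128 0.029] -148.8 13.9
```

>>> arm_command(rows=[{"fingers": 0,"travel": [0.6,0,0.25],"roll": 0},{"fingers": 0,"travel": [1.0,0,0.25],"roll": 0},{"fingers": 0,"travel": [1.3,0,0.25],"roll": 0},{"fingers": 0,"travel": [1.5,0,0.25],"roll": 0},{"fingers": 0,"travel": [1.75,0.1,0.25],"roll": 0},{"fingers": 0,"travel": [2.1,0.3,0.25],"roll": 0},{"fingers": 0,"travel": [2.4,0.5,0.25],"roll": 0}])

```text
time_s: 14.6
tcp_pos: [0.5404, 0.1046, 0.0266]
ee_rot: [[0.519, -0.855, 0.0], [-0.855, -0.519, 0.0], [-0.0, -0.0, -1.0]]
wrist_force: [-0.2, 0.9, 0.5]
gripper_width: 0.001
```

```bash
cat > d.py <<'E'
from look import *
v=np.load('v.npy');s=sense();t=togauge(v,s['tcp_pos']);D=np.array([.5,-.866])
R=np.array([[np.cos(v[2]),np.sin(v[2])],[-np.sin(v[2]),np.cos(v[2])]])
print('tcp',np.round(t,1),round(s['tcp_pos'][2],4),'F gauge',np.round(R@s['wrist_force'][:2],1),round(s['wrist_force'][2],1),'pred disc',np.round(t+39*D,1),s['time_s'])
im,d=capture('wrist');P=cloud('wrist',d,s);G=togauge(v,P);z=P[...,2];g=t+39*D
m=(z>.0385)&(z<.0455)&(np.hypot(G[...,0]-g[0],G[...,1]-g[1])<36)&(G[...,0]<58)
q=G[m];k=cv2.morphologyEx(m.astype(np.uint8),cv2.MORPH_OPEN,np.ones((5,5)));n,l,st,ce=cv2.connectedComponentsWithStats(k)
i=1+np.argmax(st[1:,4]);(c,r)=cv2.minEnclosingCircle(G[l==i].astype(np.float32));print('disc',np.round(c,1),round(r,1),st[i,4])
E
python3 d.py
```

```text
tcp [ 9.7 77.3] 0.0266 F gauge [-0.2  0.9] 0.5 pred disc [29.2 43.5] 14.6
disc [29.6 43.4] 30.4 11720
```

The drag is working: the spacer is at (29.6, 43.4). Continuing along the fence.

>>> arm_command(rows=[{"fingers": 0,"travel": [0.35,0.2,0],"roll": 0},{"fingers": 0,"travel": [0.75,0.42,0],"roll": 0},{"fingers": 0,"travel": [1.15,0.65,0],"roll": 0},{"fingers": 0,"travel": [1.55,0.88,0],"roll": 0},{"fingers": 0,"travel": [1.95,1.11,0],"roll": 0},{"fingers": 0,"travel": [2.35,1.34,0],"roll": 0},{"fingers": 0,"travel": [2.75,1.57,0],"roll": 0},{"fingers": 0,"travel": [3.15,1.8,0],"roll": 0},{"fingers": 0,"travel": [3.55,2.03,0],"roll": 0},{"fingers": 0,"travel": [3.9,2.23,0],"roll": 0}])

```text
time_s: 15.65
tcp_pos: [0.5415, 0.0594, 0.0265]
ee_rot: [[0.518, -0.855, -0.0], [-0.855, -0.518, 0.0], [-0.0, 0.0, -1.0]]
wrist_force: [-0.0, 0.8, -0.0]
gripper_width: 0.002
```

```bash
python3 d.py
```

```text
tcp [ 9.8 32.2] 0.0265 F gauge [-0.   0.8] -0.0 pred disc [29.3 -1.6] 15.65
disc [29.8 -1.8] 30.3 11732
```

>>> arm_command(rows=[{"fingers": 0,"travel": [0.35,0.2,0],"roll": 0},{"fingers": 0,"travel": [0.75,0.43,0],"roll": 0},{"fingers": 0,"travel": [1.15,0.66,0],"roll": 0},{"fingers": 0,"travel": [1.55,0.9,0],"roll": 0},{"fingers": 0,"travel": [1.95,1.12,0],"roll": 0},{"fingers": 0,"travel": [2.35,1.35,0],"roll": 0},{"fingers": 0,"travel": [2.75,1.58,0],"roll": 0},{"fingers": 0,"travel": [3.1,1.78,0],"roll": 0},{"fingers": 0,"travel": [3.4,1.96,0],"roll": 0},{"fingers": 0,"travel": [3.64,2.1,0],"roll": 0}])

```text
time_s: 16.7
tcp_pos: [0.5424, 0.0175, 0.0265]
ee_rot: [[0.518, -0.855, -0.0], [-0.855, -0.518, -0.0], [-0.0, 0.0, -1.0]]
wrist_force: [-0.9, 0.9, -0.3]
gripper_width: 0.007
```

```bash
python3 d.py
```

```text
tcp [ 9.8 -9.8] 0.0265 F gauge [-0.9  0.9] -0.3 pred disc [ 29.3 -43.6] 16.7
disc [ 29.9 -43.8] 30.3 11724
```

Six mm to go. I'll creep in, watching the force.

>>> arm_command(rows=[{"fingers": 0,"travel": [0.17,0.1,0],"roll": 0},{"fingers": 0,"travel": [0.3,0.17,0],"roll": 0},{"fingers": 0,"travel": [0.4,0.23,0],"roll": 0},{"fingers": 0,"travel": [0.48,0.28,0],"roll": 0}])

```text
time_s: 17.15
tcp_pos: [0.5425, 0.0123, 0.0266]
ee_rot: [[0.519, -0.855, 0.0], [-0.855, -0.519, 0.0], [0.0, -0.0, -1.0]]
wrist_force: [-0.0, 0.1, -0.3]
gripper_width: 0.006
```

>>> arm_command(rows=[{"fingers": 0,"travel": [0.05,0.03,0],"roll": 0},{"fingers": 0,"travel": [0.09,0.05,0],"roll": 0}])

```text
time_s: 17.35
tcp_pos: [0.5425, 0.0113, 0.0265]
ee_rot: [[0.519, -0.855, 0.0], [-0.855, -0.519, 0.0], [-0.0, -0.0, -1.0]]
wrist_force: [-0.6, 1.4, -0.2]
gripper_width: 0.004
```

```bash
python3 d.py
```

```text
tcp [  9.8 -16. ] 0.0265 F gauge [-0.5  1.4] -0.2 pred disc [ 29.3 -49.8] 17.35
disc [ 28.4 -53.3] 33.1 12459
```

>>> arm_command(rows=[{"fingers": 0,"travel": [0.05,0.03,0],"roll": 0},{"fingers": 0,"travel": [0.05,0.03,0],"roll": 0}])

```text
time_s: 17.6
tcp_pos: [0.5426, 0.0111, 0.0265]
ee_rot: [[0.519, -0.855, 0.0], [-0.855, -0.519, 0.001], [-0.0, -0.0, -1.0]]
wrist_force: [-0.8, 3.1, 0.6]
gripper_width: 0.004
```

>>> arm_command(rows=[{"fingers": 0,"travel": [0.05,0.03,0],"roll": 0},{"fingers": 0,"travel": [0.05,0.03,0],"roll": 0}])

```text
time_s: 17.8
tcp_pos: [0.5426, 0.0109, 0.0265]
ee_rot: [[0.519, -0.855, 0.0], [-0.855, -0.519, 0.001], [-0.001, -0.001, -1.0]]
wrist_force: [-1.1, 5.3, -0.4]
gripper_width: 0.003
```

>>> arm_command(rows=[{"fingers": 0,"travel": [0.05,0.03,0],"roll": 0},{"fingers": 0,"travel": [0.05,0.03,0],"roll": 0}])

```text
time_s: 18.0
tcp_pos: [0.5426, 0.0108, 0.0265]
ee_rot: [[0.519, -0.855, 0.001], [-0.855, -0.519, 0.002], [-0.001, -0.001, -1.0]]
wrist_force: [-2.2, 8.0, 0.1]
gripper_width: 0.005
```

Firmly seated: 8 N against the end stop with the position stalled, and also pressed to the fence. I'll back straight off along the contact normal and lift.

>>> arm_command(rows=[{"fingers": 0,"travel": [-0.15,-0.05,0],"roll": 0},{"fingers": 0,"travel": [-0.4,-0.05,0],"roll": 0},{"fingers": 0,"travel": [-1.2,-0.05,0],"roll": 0},{"fingers": 0,"travel": [-2.5,0,0],"roll": 0},{"fingers": 0,"travel": [-3.5,0,-2],"roll": 0},{"fingers": 0,"travel": [-4,0,-6],"roll": 0},{"fingers": 0,"travel": [-4,0,-10],"roll": 0},{"fingers": 0,"travel": [-4,0,-12],"roll": 0},{"fingers": 0,"travel": [-4,0,-12],"roll": 0}])

```text
time_s: 18.9
tcp_pos: [0.5234, 0.0449, 0.1502]
ee_rot: [[0.519, -0.854, 0.008], [-0.854, -0.519, 0.002], [0.002, -0.008, -1.0]]
wrist_force: [0.5, 0.8, -0.2]
gripper_width: 0.004
```

```bash
python3 -c "
from look import *
s=sense();im,d=capture('wrist');save('w4',im);P=cloud('wrist',d,s)
v0=np.load('v.npy');v=fit('wrist',P,(.532,.027))
for w in(v0,v):
    G=togauge(w,P);z=P[...,2]+w[3]
    m=(z>.039)&(z<.045)&(np.hypot(G[...,0]-30,G[...,1]+50)<34)&(G[...,0]<58.5)&(G[...,1]>-78.5)&(G[...,0]>-4)
    q=G[m];print(m.sum(),cv2.minEnclosingCircle(q.astype(np.float32)),q.min(0),q.max(0))
# edge-based circle from image intensity
print('master',[(togauge(v0,r['position']),r['p']) for r in search_frame('wrist','master')[:2]],s['time_s'])
"
```

```text
wrist gauge [0.5324 0.0262] yaw 1.15 dz 0.0001 cost 1.26 91600
4296 ((29.554737091064453, -50.51422882080078), 29.922332763671875) [ -0.14935531 -78.48241631] [ 58.4937658  -20.59569012]
4319 ((29.66230010986328, -49.59312057495117), 29.927921295166016) [-5.11043944e-02 -7.84037663e+01] [ 58.46210664 -19.66787109]
master [(array([ 32.78167726, -50.99975452]), 0.72), (array([ -72.74270299, -100.1547662 ]), 0.69)] 18.9
```

View pics/w4.png

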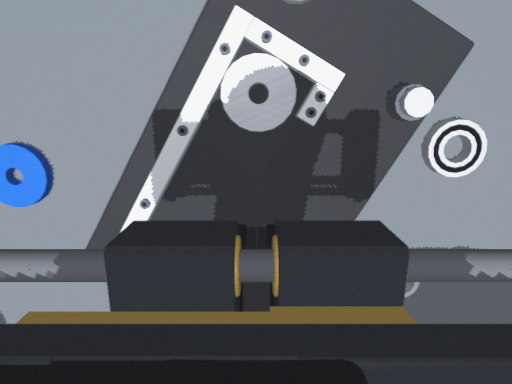

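The spacer (258,93) sits in the pocket against fence and end stop. It measures (29.6, -50±0.5) mm against a target of (30, -50). The master and the bearing stand untouched. Handing in.

```bash
python3 -c "
from station import *
s=sense();print(s['time_s'],s['wrist_force'],max(abs(s['joint_velocities'])));print(finish_job())"
```

```text
19.0 [-0.90843074 -1.01360097 -0.11618196] 1.6461812633998973
the job is handed in; nothing more can be done
None
```

The spacer is in the corner pocket and the job was handed in at 19.0 s.

- **Push to the fence:** I pushed it flat against the fence with part-open fingertips at about y = +54 mm, well short of the corner. I stopped when the force rose (2.8 N) and the fingers stalled.
- **Drag to the corner:** I then slid it along the fence with the closed fingertips held at 30° until it met the end stop. The fingers stalled there at about 8 N, with about 2 N still pressing it to the fence. It was never gripped or lifted.

**Last checks:** after I backed off and lifted clear, the wrist camera put the spacer at (29.6, -50.5) mm with the earlier gauge fit and (29.7, -49.6) mm with a new one. The target is (30, -50), so the remaining difference is measurement error. The master measured within about 1.5 mm of its earlier place. I did not look again at every other item on the bench, but no unexpected force showed in the readings.

**What disagreed:**
- **Fingertip position:** the tips sit about 20 mm further back than stated, at tool z ≈ -10 mm. My first push therefore passed above the spacer without touching it. I measured the real offset and repeated the push.
- **Network labels:** the networks sometimes took the blue rings for the spacer, and once the spacer for the master. I sorted these out from the pictures.

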